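Start the spray booth from its control box

ROBOT

A 6-joint arm with a two-finger parallel gripper is mounted at the origin on the work surface. World frame = base frame: x ahead of the robot, y to its left, z up, the work surface at z = 0. Lengths are in m, angles in rad, forces in N, time in s.
With the tool pointing down it reaches from about 0.35 to 0.775 m from the base axis. Payload 5.5 kg.
Tool frame: the origin (TCP) lies at the very end of the fingers, on their centre line; the grasp point (between the pads) lies 19 mm behind it (pinch_z is the distance from the TCP to the grasp point, in m); z points along the fingers, y is the line along which they close (so a half turn about z gives the same grasp; the last joint's range is limited). The gripper opens to 85 mm and grips with 20 to 120 N. Pads are 22 mm wide; open, the fingers measure 114 mm over their backs; the gripper's body (76 mm by 85 mm) begins 54 mm behind the grasp point. The pads swing forward as they close: fully open they stand 13 mm farther back than shut.
Start: joints at [1.084, 0.313, 0.046, 1.304, 0, 1.431], TCP at [0.195, 0.541, 0.231] pointing down, gripper open.
Joint ranges: [-2.76, 2.76], [-0.86, 1.69], [-1.03, 1.26], [-2.2, 2.34], [-1.47, 1.5], [-3.14, 3.14]. Speed limits (rad/s): [2.57, 2.57, 3.14, 3.14, 3.14, 3.14].

INTERFACE

Orientations are given as a unit quaternion [w, x, y, z].
In Python, from cell import read_state, snapshot, camera_params, close_job, pinch_z gives the robot as it stands.
- The arm moves only by the tool servo_tool, never from a script. Its argument "targets" is a list of rows, each a list of 3 entries, a list of its own where there are three numbers: the shift along the world's x, y, z in units of 25 mm (1.0 is 25 mm), then the turn, a rotation vector about the world's x, y, z in units of 8 degrees (1.0 is 8 degrees), then the opening, from 0 (shut) to 1 (fully open). In form: [[[dx, dy, dz], [ax, ay, az], jaw], ...]. A call has 1 to 20 rows; each row shifts and turns the commanded pose from where the row before left it; what a row does not reach is not made up. A row lasts 1/8 s, in which the tool goes at most 62.5 mm and 10.7 degrees, less where a joint would pass 70% of its speed; a pose out of reach is approached as far as the arm can. A call is refused whole if a number of a shift passes 1 or a number of a turn 1, either way. A call with a gripper value outside its range is refused whole. The fingers move at their own pace and stop on an object; the grip force is fixed at half the most. Time passes only in rows, so rows that do not move let the fingers close. It gives the time, the measured TCP pose, the force, the opening and the grip force at its end, in the units of the state.
- read_state(): the state, without advancing time (a new reading comes with each control period).
- snapshot(name): name is "scene" or "top" or "wrist"; returns the picture (420x560x3 uint8, red, green, blue); there is no depth.
- camera_params(name): a dict with "intrinsics" (3x3 intrinsics, pixels), "k1" (the pictures are not rectified: a ray, as slopes to the right and down, at radius r is drawn at 1 + k1 r^2 times it, then the intrinsics apply), "world_to_cam" (4x4, takes a point from world to camera coordinates); the wrist camera has in their place "T_tool_cam" (4x4, takes a point from camera to tool coordinates, whose origin is the TCP and whose axes are the flange's). Camera axes: x right, y up, looking along -z (the intrinsics and any distortion apply to the point x, -y, -z); pixel columns grow to the right and rows downward; lengths in m; the calibration is good to about 2 mm. A picture is of the moment at which its call begins: read the wrist's pose just before it. camera_params takes no time and is no camera call.
- close_job(): hands the job in; it is judged then, once.
The state is a dict: "time": time; "q": joint angles; "joint_vel": joint speeds; "tau": joint torques, N m; "eef_pos": TCP position; "tcp_rot": TCP orientation; "contact_force": force on the tool from outside, world axes, zero at the start; "moment": the same for the moment, N m; "gripper_width": finger opening in m; "gripper_force": force on a finger pad.
Only numpy, scipy, OpenCV 4.12 (cv2) and the standard library are available. Lean on these libraries where they do the work, as an engineer would, in place of code of your own. Each camera call takes 0.05 s, during which the arm holds its last target. There are 200 camera calls.

TASK

Switch on the model club's spray booth from the control box on the bench: press the round key all the way down and let it come up, then the square key in the same way, leaving the triangular key alone. Then slide the dust cover aside, clear of the long start key beneath it, press that key all the way down, and slide the cover back until it is fully closed. Press one key at a time and leave the things standing around where they are.

Things in the scene. Friction and masses are not known exactly. Their poses are not given: they have to be found in the camera images.
- console: low grey control box fixed to the bench, 210 mm (x) by 320 mm (y) by 50 mm high, with an aluminium top plate at 50 mm; origin at the centre of its underside, z up, x from its near long edge (three open keys) to its far long edge (dust cover), y along the row of keys
- round_key_top (a point): centre of the top face of the round key, 42 mm across; axes as the box's. A black cap in a 58 mm square, 8 mm high aluminium frame, its top face 70 mm above the bench when up. The three open keys stand 90 mm apart in a row along y, 60 mm nearer the robot than the box's middle; which shape is where changes
- round_key (a joint): travel of this key, m: 0 up, 0.008 fully down; a spring brings it back up (1.5 N to start, 5 N fully down)
- square_key_top (a point): centre of the top face of the square key, 38 mm wide; axes as the box's. A black cap in a 58 mm square, 8 mm high aluminium frame, its top face 70 mm above the bench when up. The three open keys stand 90 mm apart in a row along y, 60 mm nearer the robot than the box's middle; which shape is where changes
- square_key (a joint): travel of this key, m: 0 up, 0.008 fully down; a spring brings it back up (1.5 N to start, 5 N fully down)
- triangle_key_top (a point): centre of the top face of the triangular key, an equilateral triangle of 47 mm sides; it is the one to leave alone; axes as the box's. A black cap in a 58 mm square, 8 mm high aluminium frame, its top face 70 mm above the bench when up. The three open keys stand 90 mm apart in a row along y, 60 mm nearer the robot than the box's middle; which shape is where changes
- triangle_key (a joint): travel of this key, m: 0 up, 0.008 fully down; a spring brings it back up (1.5 N to start, 5 N fully down)
- start_key_top (a point): centre of the top face of the long black start key, 30 mm (x) by 64 mm (y), under the closed dust cover; top face 64 mm above the bench (14 mm above the top plate) when up; at x +45, y -70 mm in the box's frame, between the cover's two rails, which stand 74 mm apart and 16 mm above the top plate
- start_key (a joint): travel of this key, m: 0 up, 0.008 fully down; a spring brings it back up (1.5 N to start, 5 N fully down)
- cover_rib (a point): centre of the top of the rib on the grey dust cover, 98 mm above the bench; the axes are those of the box. The cover is a plate 92 mm (x) by 90 mm (y) by 4 mm with its upper face 72 mm above the bench; the rib stands in its middle, 70 mm long (x), 14 mm thick (y) and 26 mm tall, by which it is pushed or pinched
- cover (a joint): how far the cover has slid towards the box's +y, m: 0 fully closed (rib right above the middle of the start key, against a stop), 0.10 fully open against the other stop; it starts closed or up to 18 mm ajar. It clears the start key at 0.077. It slides with about 1.5 N of friction and stays where it is left
- paint_pot: small glass paint pot with black cap, 28 mm wide, 42 mm tall, standing on the box's top plate near its far +y corner; origin at the centre of its underside; a bystander
- thinner_bottle: white bottle, 54 mm wide, 120 mm tall, standing on the bench at the box's +y end; origin at the centre of its underside; a bystander
- cup: black cup, 76 mm across, 95 mm tall, standing at the box's -y end; origin at the centre of its underside; a bystander
- knife: black hobby knife, 150 mm long, 12 mm thick, lying between robot and box; origin at the underside near its middle, x along the blade; a bystander
- sprue: flat grey frame of kit parts, 185 by 140 by 5 mm, left on the bench; origin at its underside; a bystander
- kit_tray: open cardboard tray, 240 (x) by 180 (y) by 50 mm, right on the bench; origin at its underside; a bystander

How it is judged:
On the way, in this order (a step that is already met when the one before it is completed fails the run):
1. the round key is pressed all the way down, alone (value of joint round_key above 0.006 m and value of joint each of square_key, triangle_key, start_key below 0.002 m), for 0.1 s.
2. then, the round key being up again, the square key is pressed all the way down, alone (value of joint square_key above 0.006 m and value of joint each of round_key, triangle_key, start_key below 0.002 m), for 0.1 s.
3. then the cover is slid clear of the start key (value of joint cover above 0.07 m), for 0.1 s.
4. then the start key is pressed all the way down, alone, with the cover clear of it (value of joint start_key above 0.006 m and value of joint each of round_key, square_key, triangle_key below 0.002 m and value of joint cover above 0.065 m), for 0.1 s.
At the end, for the whole second after the job is handed in: the cover is fully closed (within 5 mm of its stop) and at rest, and all four keys are up (within 2 mm) (value of joint cover below 0.005 m and value of joint each of round_key, square_key, triangle_key, start_key below 0.002 m and velocity of joint cover between -0.01 and 0.01 m/s); the robot touches nothing.
It fails at once if the triangular key is pressed (more than 3 mm) (value of joint triangle_key above 0.003 m).
It fails at once if two keys are pressed at once (both more than 3 mm) (value of joint each of round_key, square_key above 0.003 m or value of joint each of round_key, triangle_key above 0.003 m or value of joint each of round_key, start_key above 0.003 m or value of joint each of square_key, triangle_key above 0.003 m or value of joint each of square_key, start_key above 0.003 m or value of joint each of triangle_key, start_key above 0.003 m).
It fails at once if a bystander is moved more than 30 mm or knocked over (distance of any of paint_pot, thinner_bottle, cup, knife, sprue, kit_tray from where it was at the start of the episode above 0.03 m or angle between any of paint_pot, thinner_bottle, cup's own z axis and vertical above 0.5 rad).
It also fails if it takes over 54 s, if anything falls off the work surface, if the arm or the gripper's body presses on something with over 40 N, if the wrist force passes 120 N, or if a joint passes its speed limit or range.

## Working session

There is one attempt and no reset: what is moved stays moved. The work goes in short steps, Python scripts to look and compute and a tool call to move; the robot and the scene stay as the last step left them, time stands still between calls to the robot, and variables do not carry over. Pictures are saved under pics/ and viewed, at most 10 in all, crops included, and the job is handed in when it is done.

Besides the shell and the picture viewer there is one more tool, called after "Call:" as a command line: name --argument value ..., lists and objects as JSON in quotes. servo_tool: Moves the arm, as the interface text tells. Its arguments: {"type":"object","properties":{"targets":{"type":"array"}},"required":["targets"]}

```bash
mkdir -p pics; cat > h.py <<'E'
import numpy as np, cv2
from cell import *
def ray(name,uv,st=None):
    p=camera_params(name);K=np.array(p["intrinsics"]);k=p["k1"]
    d=np.array([(uv[0]-K[0,2])/K[0,0],(uv[1]-K[1,2])/K[1,1]]);s=d.copy()
    for _ in range(30): s=d/(1+k*(s@s))
    v=np.array([s[0],-s[1],-1.])
    if name=="wrist":
        from scipy.spatial.transform import Rotation as R
        w,x,y,z=st["tcp_rot"];T=np.eye(4);T[:3,:3]=R.from_quat([x,y,z,w]).as_matrix();T[:3,3]=st["eef_pos"]
        M=T@np.array(p["T_tool_cam"])
    else: M=np.linalg.inv(np.array(p["world_to_cam"]))
    return M[:3,3],M[:3,:3]@v
def at(name,uv,z,st=None):
    o,d=ray(name,uv,st);return o+d*(z-o[2])/d[2]
def save(n,img): cv2.imwrite(f"pics/{n}.png",img[...,::-1])
E
python3 - <<'E'
from h import *
s=read_state();print(s)
a=snapshot("top");b=snapshot("scene");save("top0",a);save("scene0",b)
np.save("top0.npy",a)
print(camera_params("top"),camera_params("wrist"))
E
```

```text
{'time': 0.0, 'q': array([1.08440339e+00, 3.13985864e-01, 4.50002737e-02, 1.30361484e+00,
       2.30937330e-05, 1.43120256e+00]), 'joint_vel': array([-0.00081049,  0.00090857, -0.00120023,  0.00045747, -0.00117379,
       -0.00242831]), 'tau': array([-2.03454765e-04, -4.80631328e+01,  2.98530364e+01,  1.92651217e-02,
       -1.63803329e-04,  6.53007461e-06]), 'eef_pos': array([0.19519657, 0.54031621, 0.23042586]), 'tcp_rot': array([-2.88735193e-04,  1.72531882e-01,  9.85003521e-01, -8.54672570e-04]), 'contact_force': array([ 0.12724753,  0.22143225, -0.04851617]), 'moment': array([0.02444322, 0.08591648, 0.03426224]), 'gripper_force': 0.0, 'gripper_width': 0.08557381885955961}
{'intrinsics': array([[393.80561299,   0.        , 274.70985354],
       [  0.        , 393.80561299, 208.78554654],
       [  0.        ,   0.        ,   1.        ]]), 'k1': -0.10081857492710086, 'world_to_cam': array([[ 0.00950116, -0.99994984, -0.00316938, -0.00525009],
       [ 0.99163812,  0.00901416,  0.12873454, -0.52398558],
       [-0.12869951, -0.004366  ,  0.99167403, -1.04871347],
       [ 0.        ,  0.        ,  0.        ,  1.        ]])} {'intrinsics': array([[303.5143441 ,   0.        , 277.855072  ],
       [  0.        , 303.5143441 , 211.90866747],
       [  0.        ,   0.        ,   1.        ]]), 'k1': -0.03340284359860908, 'T_tool_cam': array([[ 9.00137063e-04,  9.63195103e-01,  2.68801755e-01,
         6.86195448e-02],
       [ 9.99999400e-01, -6.99260453e-04, -8.43046131e-04,
        -5.03003939e-04],
       [-6.24055468e-04,  2.68802352e-01, -9.63195155e-01,
        -1.43873488e-01],
       [ 0.00000000e+00,  0.00000000e+00,  0.00000000e+00,
         1.00000000e+00]])}
```

View pics/top0.png

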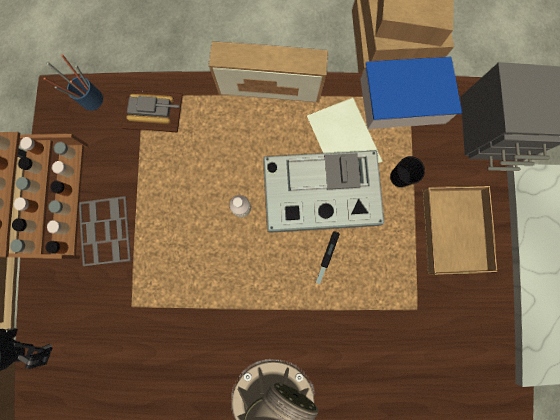

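View pics/scene0.png

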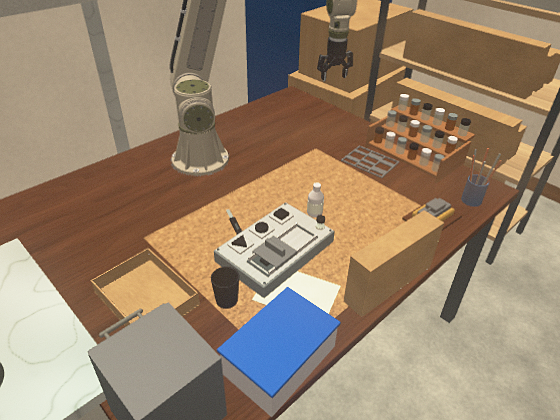

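The top view shows the box tilted slightly, with the square key at (292,213), the round at (326,211), the triangle at (360,207), the cover near (343,171), the pot at (272,167), the bottle at (240,206) and the cup at (407,172). Next I'll measure these.

```bash
python3 - <<'E'
from h import *
a=np.load("top0.npy");g=a.max(2)
m=(g<45).astype(np.uint8)
n,l,st,c=cv2.connectedComponentsWithStats(m[195:228,275:378].copy())
P=[]
for i in range(1,n):
    if st[i,4]>60:
        uv=c[i]+[275,195];p=at("top",uv,.07);P.append(p);print(uv,st[i],p.round(4))
# plate outline
hsv=cv2.cvtColor(a,cv2.COLOR_RGB2HSV)
pm=((hsv[...,1]<45)&(hsv[...,2]>90)).astype(np.uint8)
pm[:140]=0;pm[240:]=0;pm[:,:255]=0;pm[:,392:]=0
pm=cv2.morphologyEx(pm,cv2.MORPH_OPEN,np.ones((3,3)))
cs,_=cv2.findContours(pm,cv2.RETR_EXTERNAL,cv2.CHAIN_APPROX_NONE)
k=max(cs,key=cv2.contourArea);r=cv2.boxPoints(cv2.minAreaRect(k))
w=np.array([at("top",u,.05) for u in r]);print(r,w.round(3),w.mean(0),np.linalg.norm(w-np.roll(w,1,0),axis=1))
crop=cv2.resize(a[140:240,255:395],None,fx=5,fy=5,interpolation=cv2.INTER_CUBIC);save("crop",crop)
E
```

```text
[358.76271186 208.26271186] [ 77   4  16  15 118] [ 0.5228 -0.2247  0.07  ]
[325.4601227  210.52147239] [ 44   9  14  14 163] [ 0.5159 -0.1355  0.07  ]
[292.1183432  212.71005917] [ 11  11  13  14 169] [ 0.5092 -0.0468  0.07  ]
[[262.19653 143.34137]
 [378.2655  136.5138 ]
 [383.42413 224.21036]
 [267.35516 231.03793]] [[ 0.705  0.036  0.05 ]
 [ 0.729 -0.289  0.05 ]
 [ 0.482 -0.296  0.05 ]
 [ 0.461  0.019  0.05 ]] [ 0.59432867 -0.13241222  0.05      ] [0.24399645 0.32554262 0.24643497 0.31524605]
```

View pics/crop.png

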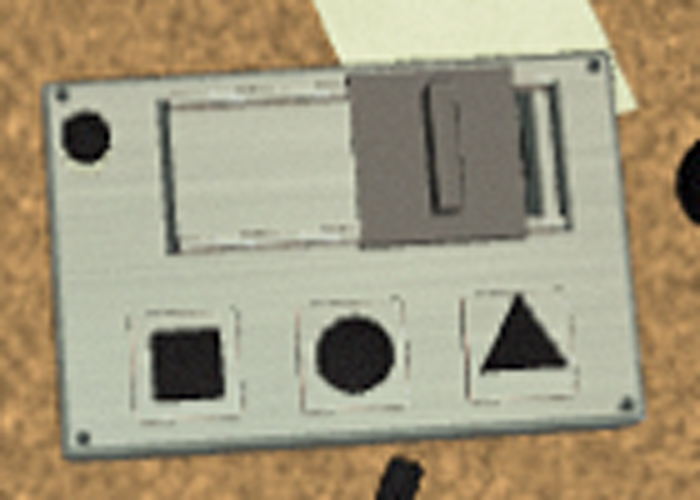

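Round and square are 89 mm apart, against 90 mm given. The yaw is about 4.3° and the box centre about (0.576, -0.131). I'll move above the round key, turn to the box's axes and shut the jaws.

Call:
servo_tool --targets '[[[0.45,-0.97,0],[0,0,1],0],[[0.45,-0.97,0],[0,0,1],0],[[0.45,-0.97,0],[0,0,1],0],[[0.45,-0.97,0],[0,0,0],0],[[0.45,-0.97,0],[0,0,0],0],[[0.45,-0.97,0],[0,0,0],0],[[0.45,-0.97,0],[0,0,0],0],[[0.45,-0.97,0],[0,0,0],0],[[0.45,-0.97,0],[0,0,0],0],[[0.45,-0.97,0],[0,0,0],0],[[0.45,-0.97,0],[0,0,0],0],[[0.45,-0.97,0],[0,0,0],0],[[0.45,-0.97,0],[0,0,0],0],[[0.45,-0.97,0],[0,0,0],0],[[0.45,-0.97,0],[0,0,0],0],[[0.45,-0.97,0],[0,0,0],0],[[0.45,-0.97,0],[0,0,0],0],[[0.45,-0.97,0],[0,0,0],0],[[0.45,-0.97,0],[0,0,0],0],[[0.45,-0.97,0],[0,0,0],0]]'

```text
time: 2.6
eef_pos: [0.4205, 0.055, 0.231]
tcp_rot: [-0.0, -0.036, 0.999, 0.0]
contact_force: [0.5, 0.0, 0.2]
gripper_width: -0.0002
gripper_force: 0.0
```

Call:
servo_tool --targets '[[[0.48,-0.96,0],[0,0,0],0],[[0.48,-0.96,0],[0,0,0],0],[[0.48,-0.96,0],[0,0,0],0],[[0.48,-0.96,0],[0,0,0],0],[[0.48,-0.96,-0.3],[0,0,0],0],[[0.48,-0.96,-0.3],[0,0,0],0],[[0.48,-0.96,-0.3],[0,0,0],0],[[0.48,-0.96,-0.3],[0,0,0],0],[[0,0,0],[0,0,0],0],[[0,0,0],[0,0,0],0],[[0,0,0],[0,0,0],0]]'

```text
time: 3.98
eef_pos: [0.5163, -0.1356, 0.2016]
tcp_rot: [0.0, -0.036, 0.999, 0.0]
contact_force: [-0.6, -0.1, 0.7]
gripper_width: -0.0002
gripper_force: 0.0
```

```bash
python3 - <<'E'
from h import *
s=read_state();a=snapshot("wrist");save("w1",a);np.save("w1.npy",a);import pickle;pickle.dump(s,open("w1.pkl","wb"))
print({k:s[k] for k in("time","eef_pos","tcp_rot","contact_force","gripper_width")})
m=(a.max(2)<45).astype(np.uint8)
n,l,st,c=cv2.connectedComponentsWithStats(m)
for i in range(1,n):
    if st[i,4]>250: print(c[i].round(1),st[i],at("wrist",c[i],.07,s).round(4))
E
```

```text
{'time': 3.975, 'eef_pos': array([ 0.51630397, -0.13562623,  0.20162715]), 'tcp_rot': array([ 8.19162142e-05, -3.64208832e-02,  9.99336531e-01,  1.02663976e-04]), 'contact_force': array([-0.599408  , -0.12135015,  0.70212888]), 'gripper_width': -0.0002347414612362628}
[267.   98.5] [241  44  54 100 454] [ 0.4245 -0.1517  0.07  ]
[276.9 206.4] [ 256  182   43   43 1102] [ 0.5192 -0.1363  0.07  ]
[371.7 203.7] [ 350  184   43   39 1461] [ 0.51   -0.0478  0.07  ]
[181.5 202.9] [ 156  189   51   42 1124] [ 0.5224 -0.2258  0.07  ]
[ 55.3 287.7] [   0  240  115   97 7187] [ 0.6228 -0.3589  0.07  ]
[293.7 361.7] [    6   272   554   148 39850] [ 0.6945 -0.1049  0.07  ]
```

View pics/w1.png

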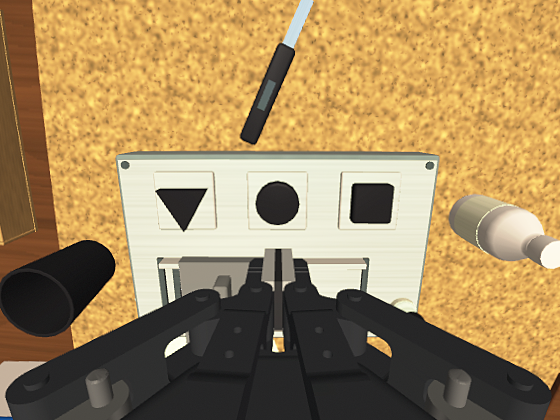

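The wrist view shows, from left to right, the triangle (182,203), the round (277,204) directly under the tool and the square (372,204). All match the top view to about 2 mm, so I'll press the round key.

Call:
servo_tool --targets '[[[0,0,-0.9],[0,0,0],0],[[0,0,-0.9],[0,0,0],0],[[0,0,-0.9],[0,0,0],0],[[0,0,-0.9],[0,0,0],0],[[0,0,-0.9],[0,0,0],0],[[0,0,-0.3],[0,0,0],0],[[0,0,-0.3],[0,0,0],0],[[0,0,-0.3],[0,0,0],0],[[0,0,-0.2],[0,0,0],0],[[0,0,0],[0,0,0],0],[[0,0,0],[0,0,0],0],[[0,0,0],[0,0,0],0]]'

```text
time: 5.52
eef_pos: [0.5171, -0.1363, 0.062]
tcp_rot: [0.001, -0.036, 0.999, -0.0]
contact_force: [0.0, 1.0, 6.5]
gripper_width: 0.0002
gripper_force: 3.1
```

Call:
servo_tool --targets '[[[0,0,-0.06],[0,0,0],0],[[0,0,0],[0,0,0],0],[[0,0,0.56],[0,0,0],0],[[0,0,1],[0,0,0],0],[[0,0,0],[0,0,0],0],[[-0.07,0.88,0],[0,0,0],0],[[-0.07,0.88,0],[0,0,0],0],[[-0.07,0.88,0],[0,0,0],0],[[-0.07,0.88,0],[0,0,0],0],[[0,0,0],[0,0,0],0],[[0,0,-0.5],[0,0,0],0],[[0,0,-0.4],[0,0,0],0],[[0,0,-0.3],[0,0,0],0],[[0,0,-0.2],[0,0,0],0],[[0,0,-0.1],[0,0,0],0],[[0,0,-0.06],[0,0,0],0],[[0,0,0],[0,0,0],0],[[0,0,0],[0,0,0],0]]'

```text
time: 7.78
eef_pos: [0.509, -0.0487, 0.0618]
tcp_rot: [0.0, -0.036, 0.999, -0.001]
contact_force: [-8.4, -0.6, 18.6]
gripper_width: -0.0001
gripper_force: 9.3
```

The key bottomed at 18.6 N, so the square press is done. I'll go up and measure the rib from the first top picture.

Call:
servo_tool --targets '[[[0,0,0.5],[0,0,0],0],[[0,0,1],[0,0,0],0],[[0,0,1],[0,0,0],0],[[0,0,1],[0,0,0],0.5],[[0,0,1],[0,0,0],0.5],[[0,0,0.5],[0,0,0],0.5]]'

```text
time: 8.52
eef_pos: [0.5104, -0.0483, 0.1863]
tcp_rot: [0.001, -0.036, 0.999, -0.0]
contact_force: [1.1, 0.4, -0.3]
gripper_width: 0.043
gripper_force: 0.0
```

```bash
python3 - <<'E'
from h import *
a=np.load("top0.npy");g=cv2.cvtColor(a,cv2.COLOR_RGB2GRAY)
print(read_state()["eef_pos"],read_state()["gripper_width"])
m=((g>70)&(g<140)).astype(np.uint8);m[:150]=0;m[192:]=0;m[:,:322]=0;m[:,365:]=0
m=cv2.morphologyEx(m,cv2.MORPH_OPEN,np.ones((5,5)))
cs,_=cv2.findContours(m,cv2.RETR_EXTERNAL,cv2.CHAIN_APPROX_NONE)
k=max(cs,key=cv2.contourArea);r=cv2.boxPoints(cv2.minAreaRect(k));w=np.array([at("top",u,.072) for u in r])
print(r,w.round(4),np.linalg.norm(w-np.roll(w,1,0),axis=1))
C=np.array([.5757,-.131]);X=np.array([.997,.075]);Y=np.array([-.075,.997])
b=lambda p:((p[:2]-C)@X,(p[:2]-C)@Y)
print("cover mid box",b(w.mean(0)))
for u in[(344.4,169),(341,156.5),(346.5,156.5),(346.7,181.5),(341.5,182.5)]:print(u,at("top",u,.098).round(4),np.round(b(at("top",u,.098)),4))
E
```

```text
[ 0.51042714 -0.04831473  0.18630749] 0.04298914026075453
[[324.27185 154.43642]
 [358.0374  152.74812]
 [359.78058 187.61098]
 [326.015   189.29927]] [[ 0.6687 -0.1334  0.072 ]
 [ 0.6747 -0.2255  0.072 ]
 [ 0.5784 -0.2281  0.072 ]
 [ 0.5728 -0.1372  0.072 ]] [0.09596029 0.09237394 0.0963283  0.09113923]
cover mid box (np.float64(0.044055646673803926), np.float64(-0.053497161535068435))
(344.4, 169) [ 0.6228 -0.1829  0.098 ] [ 0.0431 -0.0552]
(341, 156.5) [ 0.6565 -0.1744  0.098 ] [ 0.0773 -0.0494]
(346.5, 156.5) [ 0.6567 -0.189   0.098 ] [ 0.0764 -0.0639]
(346.7, 181.5) [ 0.5894 -0.1884  0.098 ] [ 0.0094 -0.0582]
(341.5, 182.5) [ 0.5866 -0.1746  0.098 ] [ 0.0076 -0.0443]
```

The cover is about 15 mm ajar, with its rib near (0.6246, -0.1814); the cover's measured size fits. Going there to pinch it.

Call:
servo_tool --targets '[[[0.76,-0.89,0],[0,0,0],0.5],[[0.76,-0.89,0],[0,0,0],0.5],[[0.76,-0.89,0],[0,0,0],0.5],[[0.76,-0.89,0],[0,0,0],0.5],[[0.76,-0.89,0],[0,0,0],0.5],[[0.76,-0.89,0],[0,0,0],0.5],[[0,0,0],[0,0,0],0.5],[[0,0,-0.9],[0,0,0],0.5],[[0,0,-0.9],[0,0,0],0.5],[[0,0,-0.8],[0,0,0],0.5],[[0,0,-0.6],[0,0,0],0.5],[[0,0,-0.5],[0,0,0],0.5],[[0,0,-0.3],[0,0,0],0.5],[[0,0,-0.3],[0,0,0],0.5],[[0,0,0],[0,0,0],0.5],[[0,0,0],[0,0,0],0.5]]'

```text
time: 10.52
eef_pos: [0.6238, -0.1819, 0.0778]
tcp_rot: [0.0, -0.036, 0.999, -0.0]
contact_force: [-0.0, 0.3, -0.1]
gripper_width: 0.0426
gripper_force: 0.0
```

Call:
servo_tool --targets '[[[0,0,0],[0,0,0],0],[[0,0,0],[0,0,0],0],[[0,0,0],[0,0,0],0],[[0,0,0],[0,0,0],0]]'

```text
time: 11.02
eef_pos: [0.6237, -0.1818, 0.0779]
tcp_rot: [0.0, -0.036, 0.999, -0.0]
contact_force: [-1.2, 1.4, 4.6]
gripper_width: 0.0127
gripper_force: 59.5
```

Rib gripped (12.7 mm, 59 N). Now slide 80 mm along box +y.

Call:
servo_tool --targets '[[[-0.05,0.64,0],[0,0,0],0],[[-0.05,0.64,0],[0,0,0],0],[[-0.05,0.64,0],[0,0,0],0],[[-0.05,0.64,0],[0,0,0],0],[[-0.05,0.64,0],[0,0,0],0],[[0,0,0],[0,0,0],0],[[0,0,0],[0,0,0],0]]'

```text
time: 11.9
eef_pos: [0.618, -0.1003, 0.078]
tcp_rot: [0.001, -0.037, 0.999, 0.001]
contact_force: [1.3, 1.4, 6.6]
gripper_width: 0.0126
gripper_force: 60.4
```

```bash
python3 - <<'E'
from h import *
s=read_state();print(s["eef_pos"],s["contact_force"])
E
```

```text
[ 0.61796598 -0.10034747  0.07796453] [1.26394532 1.44298718 6.58942696]
```

Call:
servo_tool --targets '[[[0,0,0],[0,0,0],0.45],[[0,0,0],[0,0,0],0.45],[[0,0,0],[0,0,0],0.45],[[0,0,0.6],[0,0,0],0.45],[[0,0,0.9],[0,0,0],0.45],[[0,0,0.9],[0,0,0],0.45],[[0,0,0.9],[0,0,0],0],[[-0.68,-0.9,0.2],[0,0,0],0],[[-0.68,-0.9,0.2],[0,0,0],0],[[-0.68,-0.9,0.2],[0,0,0],0],[[-0.68,-0.9,0.2],[0,0,0],0],[[0,0,0],[0,0,0],0],[[0,0,0],[0,0,0],0]]'

```text
time: 13.52
eef_pos: [0.5496, -0.1916, 0.1805]
tcp_rot: [0.001, -0.036, 0.999, 0.0]
contact_force: [-0.2, 0.0, 0.9]
gripper_width: 0.0002
gripper_force: 0.0
```

```bash
python3 - <<'E'
from h import *
s=read_state();a=snapshot("wrist");t=snapshot("top")
import pickle;pickle.dump(s,open("w2.pkl","wb"));np.save("w2.npy",a)
print(s["eef_pos"]);v=np.vstack([cv2.resize(a[100:420],None,fx=1,fy=1),cv2.resize(t[130:240,230:410],(560,280))]);save("w2",v[:600])
E
```

```text
[ 0.54959412 -0.19160168  0.18045773]
```

View pics/w2.png

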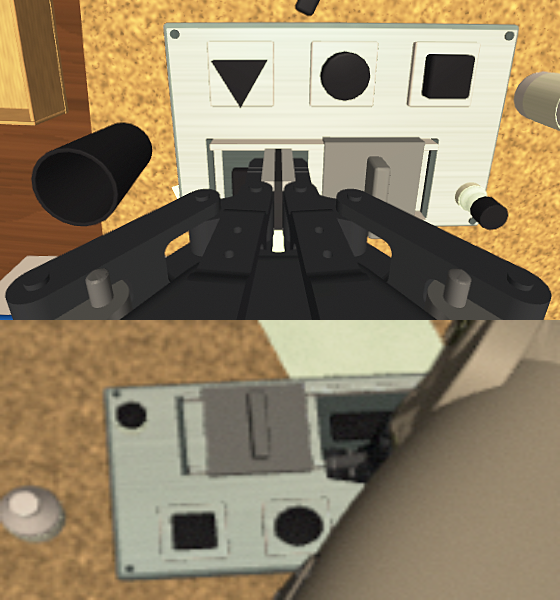

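The cover is clear: the wrist view shows its edge at u≈323 and the top view shows the black start key uncovered, about where computed. Pressing it.

Call:
servo_tool --targets '[[[0.76,-0.06,0],[0,0,0],0],[[0.76,-0.06,0],[0,0,0],0],[[0.76,-0.06,0],[0,0,0],0],[[0.76,-0.06,0],[0,0,0],0],[[0,0,0],[0,0,0],0],[[0,0,-0.9],[0,0,0],0],[[0,0,-0.9],[0,0,0],0],[[0,0,-0.9],[0,0,0],0],[[0,0,-0.8],[0,0,0],0],[[0,0,-0.5],[0,0,0],0],[[0,0,-0.3],[0,0,0],0],[[0,0,-0.3],[0,0,0],0],[[0,0,-0.2],[0,0,0],0],[[0,0,-0.12],[0,0,0],0],[[0,0,-0.08],[0,0,0],0],[[0,0,0],[0,0,0],0],[[0,0,0],[0,0,0],0]]'

```text
time: 15.75
eef_pos: [0.6255, -0.1978, 0.0561]
tcp_rot: [0.001, -0.036, 0.999, -0.0]
contact_force: [-2.2, 0.2, 7.3]
gripper_width: 0.0001
gripper_force: 3.5
```

Call:
servo_tool --targets '[[[0,0,-0.05],[0,0,0],0],[[0,0,0],[0,0,0],0],[[0,0,0],[0,0,0],0],[[0,0,0.6],[0,0,0],0],[[0,0,0.9],[0,0,0],0],[[0,0,0.9],[0,0,0],0],[[0,0,0.9],[0,0,0],0],[[0,0,0.5],[0,0,0],0.5],[[-0.06,0.78,0],[0,0,0],0.5],[[-0.06,0.78,0],[0,0,0],0.5],[[-0.06,0.78,0],[0,0,0],0.5],[[-0.06,0.78,0],[0,0,0],0.5],[[-0.06,0.78,0],[0,0,0],0.5],[[0,0,0],[0,0,0],0.5],[[0,0,0],[0,0,0],0.5]]'

```text
time: 17.62
eef_pos: [0.6179, -0.1002, 0.1487]
tcp_rot: [0.0, -0.036, 0.999, -0.0]
contact_force: [-0.4, -0.4, -0.6]
gripper_width: 0.0425
gripper_force: 0.0
```

Call:
servo_tool --targets '[[[0,0,-0.8],[0,0,0],0.5],[[0,0,-0.8],[0,0,0],0.5],[[0,0,-0.7],[0,0,0],0.5],[[0,0,-0.53],[0,0,0],0.5],[[0,0,0],[0,0,0],0.5],[[0,0,0],[0,0,0],0],[[0,0,0],[0,0,0],0],[[0,0,0],[0,0,0],0],[[0,0,0],[0,0,0],0],[[0.055,-0.735,0],[0,0,0],0],[[0.055,-0.735,0],[0,0,0],0],[[0.055,-0.735,0],[0,0,0],0],[[0.055,-0.735,0],[0,0,0],0],[[0.055,-0.735,0],[0,0,0],0],[[0,0,0],[0,0,0],0],[[0,0,0],[0,0,0],0]]'

```text
time: 19.62
eef_pos: [0.625, -0.1934, 0.0789]
tcp_rot: [0.001, -0.036, 0.999, -0.001]
contact_force: [-0.9, -1.2, 6.5]
gripper_width: 0.013
gripper_force: 60.2
```

Call:
servo_tool --targets '[[[0,-0.1,0],[0,0,0],0],[[0,0,0],[0,0,0],0],[[0,0,0],[0,0,0],0]]'

```text
time: 20.0
eef_pos: [0.6251, -0.195, 0.0789]
tcp_rot: [0.001, -0.036, 0.999, -0.0]
contact_force: [-1.1, 0.1, 6.9]
gripper_width: 0.0122
gripper_force: 60.2
```

Call:
servo_tool --targets '[[[0,-0.1,0],[0,0,0],0],[[0,0,0],[0,0,0],0],[[0,0,0],[0,0,0],0]]'

```text
time: 20.38
eef_pos: [0.6253, -0.1973, 0.0789]
tcp_rot: [0.001, -0.036, 0.999, -0.0]
contact_force: [-0.7, 0.6, 6.0]
gripper_width: 0.0127
gripper_force: 60.2
```

Near the stop now; creep on until the y force rises.

Call:
servo_tool --targets '[[[0,-0.06,0],[0,0,0],0],[[0,0,0],[0,0,0],0],[[0,0,0],[0,0,0],0]]'

```text
time: 20.75
eef_pos: [0.6253, -0.1987, 0.0789]
tcp_rot: [0.001, -0.036, 0.999, -0.0]
contact_force: [0.0, 1.0, 6.2]
gripper_width: 0.0124
gripper_force: 60.2
```

Call:
servo_tool --targets '[[[0,-0.06,0],[0,0,0],0],[[0,0,0],[0,0,0],0],[[0,0,0],[0,0,0],0]]'

```text
time: 21.12
eef_pos: [0.6253, -0.1989, 0.0789]
tcp_rot: [0.001, -0.037, 0.999, 0.001]
contact_force: [0.1, 3.9, 6.5]
gripper_width: 0.0125
gripper_force: 60.3
```

Call:
servo_tool --targets '[[[0,-0.06,0],[0,0,0],0],[[0,0,0],[0,0,0],0],[[0,0,0],[0,0,0],0]]'

```text
time: 21.5
eef_pos: [0.6254, -0.199, 0.0789]
tcp_rot: [0.001, -0.037, 0.999, 0.002]
contact_force: [1.3, 7.7, 7.8]
gripper_width: 0.0125
gripper_force: 60.4
```

The tool no longer advances and the force is climbing, so the cover is at its stop. Release, rise, move back and check.

Call:
servo_tool --targets '[[[0,0.06,0],[0,0,0],0],[[0,0,0],[0,0,0],0.45],[[0,0,0],[0,0,0],0.45],[[0,0,0],[0,0,0],0.45],[[0,0,0.5],[0,0,0],0.45],[[0,0,0.9],[0,0,0],0.45],[[0,0,0.9],[0,0,0],0.45],[[0,0,0.9],[0,0,0],0.45],[[0,0,0.9],[0,0,0],0.45],[[0,0,0.9],[0,0,0],0.45],[[-0.8,0.8,0],[0,0,0],0.45],[[-0.8,0.8,0],[0,0,0],0.45],[[-0.8,0.8,0],[0,0,0],0.45],[[-0.8,0.9,0],[0,0,0],0.45],[[-0.8,0.9,0],[0,0,0],0.45],[[0,0.9,0],[0,0,0],0.45],[[0,0.9,0],[0,0,0],0.45],[[0,0.9,0],[0,0,0],0.45],[[0,0,0],[0,0,0],0.45],[[0,0,0],[0,0,0],0.45]]'

```text
time: 24.0
eef_pos: [0.5249, -0.028, 0.2034]
tcp_rot: [0.0, -0.036, 0.999, -0.0]
contact_force: [-0.4, 0.2, -0.4]
gripper_width: 0.0382
gripper_force: 0.0
```

```bash
python3 - <<'E'
from h import *
s=read_state();a=snapshot("wrist");t=snapshot("top");print(s["eef_pos"],s["time"],s["contact_force"])
save("end",np.vstack([a[100:420],cv2.resize(t[130:240,230:410],(560,280))]))
E
```

```text
[ 0.52485794 -0.02801284  0.20338882] 24.0 [-0.42535347  0.18938626 -0.41346666]
```

View pics/end.png

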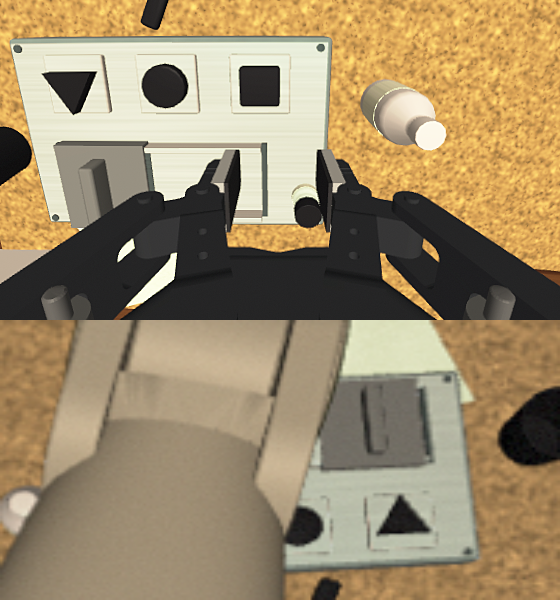

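The end view shows the cover flush against the end of its frame (its right edge at x≈425 in the lower crop). The keys are up, the pot and bottle are in place and the tool is clear, so I'll hand in.

```bash
python3 -c "from cell import close_job; print(close_job())"
```

```text
the job is handed in; nothing more can be done
None
```

I pressed the round, square and start keys in order and slid the cover back to its stop, then handed the job in after about 24 s; the hand-in gave no verdict.

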